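# Mesh the lift-off knob and turn the vanity tray

## Robot

A 6-joint arm with a two-finger parallel gripper is mounted at the origin on the work surface. World frame = base frame: x ahead of the robot, y to its left, z up, the work surface at z = 0. Lengths are in mm, angles in rad, forces in N, time in s.
With the tool pointing down it reaches from about 200 to 875 mm from the base axis. Payload 3.4 kg.
Tool frame: the origin (TCP) lies at the very end of the fingers, on their centre line; the grasp point (between the pads) lies 19 mm behind it; z points along the fingers, y is the direction in which the jaws open and shut (so a half turn about z gives the same grasp; the last joint's range is limited). The gripper opens to 94 mm and grips with 3 to 60 N. Pads are 16 mm wide; open, the fingers measure 119 mm over their backs; the gripper's body (75 mm by 177 mm) begins 78 mm behind the grasp point.
Start: joints at [1.209, 0.276, 1.505, -0, 1.361, -0.121], TCP at [137.142, 558.442, 205.493] pointing down, gripper open.
Joint ranges: [-2.89, 2.89], [-0.75, 2.08], [0.22, 2.7], [-1.18, 4.32], [0.11, 2.71], [-2.7, 2.7]. Speed limits (rad/s): [2.57, 2.57, 3.14, 3.14, 3.14, 3.14].

## Interface

Orientations are given as [roll, pitch, yaw] about the fixed x, y, z axes, in that order (R = Rz(yaw) Ry(pitch) Rx(roll)).
In Python, from workcell import get_obs, cams, order gives the robot as it stands.
- The arm moves only by the tool step_arm, never from a script. Its argument "plan" is a list of rows, each an object with "rot": the turn, a rotation vector about the tool's x, y, z in degrees, a list of three; "offset": the shift along the tool's x, y, z in cm, a list of three; "fingers": the closure, from 0 (fully open) to 1 (shut). In form: [{"rot": [ax, ay, az], "offset": [x, y, z], "fingers": fingers}, ...]. A call has 1 to 12 rows; each row shifts and turns the pose as measured when the row begins, along the tool's axes as they then stand; what a row does not reach is not made up. A row lasts 1/8 s, in which the tool goes at most 62.5 mm and 10.7 degrees, less where a joint would pass 70% of its speed; a pose out of reach is approached as far as the arm can. A call with a gripper value outside its range is refused whole. The fingers move at their own pace and stop on an object; "newtons" is the grip in N (left out, the last holds). Time passes only in rows, so rows that do not move let the fingers close. It gives the time, the measured TCP pose, the force and the opening at its end, in the units of the state.
- get_obs(): the state, without advancing time (a new reading comes with each control period).
- cams.capture(name): name is "scene" or "side" or "wrist"; returns a dict with "color" (384x512x3 uint8, blue, green, red), "z_map" (384x512 float32, mm along the optical axis (not along the pixel's ray), 0 where there is no reading), "vertical_fov" (degrees; the focal length in pixels is half the picture's height over the tangent of half this angle, whatever the lens; pixels are square), "cx", "cy" (the principal point, pixels), "dist" ([k1, k2, p1, p2, k3] as OpenCV has them; the pictures are not rectified), "extrinsics" (4x4, takes a point from camera to world coordinates); the wrist camera has in their place "hand_eye" (4x4, takes a point from camera to tool coordinates, whose origin is the TCP and whose axes are the flange's). Camera axes: x right, y down, z forward; pixel columns grow to the right and rows downward; lengths in mm; the calibration is good to about 2 mm. A picture is of the moment at which its call begins: read the wrist's pose just before it.
- order.hand_in(): hands the job in, once; it reports no verdict.
The state is a dict: "t": time; "q": joint angles; "joint_velocities": joint speeds; "joint_efforts": joint torques, N m; "position": TCP position; "ee_rot": TCP orientation; "force": force on the tool from outside, world axes, zero at the start; "ft_torque": the same for the moment, N m; "finger_gap": finger opening in mm.
Only numpy, scipy, OpenCV 4.12 (cv2) and the standard library are available. Lean on these libraries where they do the work, as an engineer would, in place of code of your own. Each camera call takes 0.05 s, during which the arm holds its last target. There are 200 camera calls.

## Task

Take the white lift-off knob from the lowest acrylic tier and set it on the toothed driver in the middle of the revolving tray; ease it down with light pressure (always below 20 N) while rocking it until its pegs mesh between the teeth and it drops fully home. Then, using only the knob, without touching the tray itself, turn the tray until the white lidded pot points straight at the orange mark on the base's front tongue, and let go, leaving the knob home and the other things where they are.

Things in the scene. Friction and masses are not known exactly. Their poses are not given: they have to be found in the camera images.
- knob_grip (a point): centre of the bar grip on top of the loose white knob. The bar is 44 mm long (x axis), 14 mm wide (y axis, the way to pinch) and 44 mm high; z is up. The knob starts upright on its pegs, at any yaw, on the 30 mm high lowest smoked-acrylic tier; this point is 54 mm above the peg ends, 22 mm above the plate under the bar
- knob: the same knob, about 0.12 kg (may vary by a third); origin at the centre, level with its peg ends. Below the bar: a round plate 49 mm across and 6 mm thick, and under it five flat-ended steel pegs 9 mm thick and 26 mm long on a circle of 18 mm radius, every 72 degrees starting on the x axis
- seat (a point): point on the tray's upright turning axis, level with the tops of the driver's teeth, 48 mm above the vanity top; fixed to the base, -x points to the orange mark. Knob resting on the tooth tops: knob_grip is 54 mm above this point. Meshed and home: 46 mm above it. Home, the knob has about 4 degrees of play each way before it drives the tray
- post_tip (a point): tip of the driver's central steel post, 14 mm above seat; post 25 mm thick, its last 9 mm tapering to 10 mm. The knob's ring of pegs (27 mm inside) fits round it with 1 mm play all round. The driver's teeth are five radial ribs 10 mm wide, 8 mm high, every 72 degrees, from 11.5 to 25.5 mm radius; a peg fits between ribs with 1 mm (4 degrees) either side
- stand: the revolving stand; origin under its centre on the vanity, -x is the front with the tongue and orange mark (tongue reaches 168 mm). The base is fixed. The toothed driver sits on a slip clutch (holds to 0.4 N m) in the tray, so the angle of its teeth is unrelated to the tray's, differs each time and is not measured
- tray (a joint): angle (rad) of the dark round tray (260 mm across, top 32 mm high), growing counter-clockwise from above; 0 when the white lidded pot (55 mm across, 98 mm from the axis, 88 mm high) points at the orange mark. Starts at 0.6 to 1.15; friction about 0.16 N m. Other jars, fixed to the tray like the pot, stand 65 mm or more from the axis, under 95 mm high
- tiers: stepped smoked-acrylic tiers rising to the left (+y), fixed; origin under the centre of the lowest tier (240 mm along x, 140 mm along y, 30 mm high); the next tier is 150 mm to +y and 85 mm high, the last 300 mm to +y and 150 mm high
- curler: steel eyelash curler lying on the middle tier, about 115 mm long; bystander, origin under its centre
- clip: tortoiseshell-coloured hair claw clip on the middle tier, about 75 mm long and 58 mm high; bystander, origin under its centre
- scent: small amber bottle on the top tier, 40 mm diameter, 70 mm high; bystander, origin under its centre
- lotion: white lotion bottle on the vanity, 54 mm diameter, 140 mm high; bystander, origin under its centre
- tumbler: green glass tumbler on the vanity, 68 mm diameter, 90 mm high; bystander, origin under its centre
- soap: cream soap bar 85 x 55 x 26 mm on a marble dish; bystander, origin under its centre
- brush: brush lying on the vanity, 180 mm long; bystander, origin at its underside
Not all that is in view belongs to the job. Leave any black, blue or purple look-alike of the knob alone.

How it is judged:
By the outcome, as a careful person would: the job done as asked, in the order asked, and still so for the second after the job is handed in, with the robot touching nothing.
It also fails if it takes over 64 s, if anything falls off the work surface, if the arm or the gripper's body presses on something with over 40 N, if the wrist force passes 120 N, or if a joint passes its speed limit or range.

## Working session

There is one attempt and no reset: what is moved stays moved. The work goes in short steps, Python scripts to look and compute and a tool call to move; the robot and the scene stay as the last step left them, time stands still between calls to the robot, and variables do not carry over. Pictures are saved under pics/ and viewed, about 8 in all and at most 12, crops included, and the job is handed in when it is done.

Besides the shell and the picture viewer there is one more tool, called after "Emit:" as name(argument=value, ...) on one line, values as JSON. step_arm: Moves the arm, as the interface text tells. Its arguments: {"type":"object","properties":{"plan":{"type":"array","items":{"type":"object","properties":{"rot":{"type":"array","items":{"type":"number"}},"offset":{"type":"array","items":{"type":"number"}},"fingers":{"type":"number"}}}},"newtons":{"type":"number"}},"required":["plan"]}

```bash
mkdir -p pics; ls
cat > h.py <<'E'
import numpy as np, cv2
from workcell import get_obs, cams, order
from scipy.spatial.transform import Rotation as R
def K(c):
    h=c['color'].shape[0]; f=h/2/np.tan(np.radians(c['vertical_fov'])/2)
    return np.array([[f,0,c['cx']],[0,f,c['cy']],[0,0,1.]])
def tool():
    o=get_obs(); T=np.eye(4); T[:3,:3]=R.from_euler('xyz',o['ee_rot']).as_matrix(); T[:3,3]=o['position']; return T
def cap(n):
    T=tool(); c=cams.capture(n)
    c['T']=np.array(c['extrinsics']) if 'extrinsics' in c else T@np.array(c['hand_eye'])
    return c
def ray(c,px):
    p=cv2.undistortPoints(np.array(px,float).reshape(-1,1,2),K(c),np.array(c['dist'],float)).reshape(-1,2)
    d=np.c_[p,np.ones(len(p))]@c['T'][:3,:3].T
    return c['T'][:3,3],d
def onz(c,px,z):
    o,d=ray(c,px); return o+d*((z-o[2])/d[:,2])[:,None]
def cloud(c,px):
    px=np.array(px,int).reshape(-1,2); o,d=ray(c,px); return o+d*c['z_map'][px[:,1],px[:,0]][:,None]
def proj(c,P):
    Ti=np.linalg.inv(c['T']); return cv2.projectPoints(np.array(P,float).reshape(-1,1,3),cv2.Rodrigues(Ti[:3,:3])[0],Ti[:3,3],K(c),np.array(c['dist'],float))[0].reshape(-1,2)
E
python3 - <<'E'
from h import *
o=get_obs(); print(o)
import pickle
d={n:cap(n) for n in("scene","side","wrist")}
pickle.dump(d,open('c0.pkl','wb'))
for n,c in d.items():
    cv2.imwrite(f'pics/{n}0.png',c['color']); print(n,c['T'].round(2).tolist(),c['vertical_fov'],c['dist'])
E
```

```text
pics
{'t': 0.0, 'q': array([ 1.20900008e+00,  2.76584776e-01,  1.50608885e+00, -4.67492717e-05,
        1.36070629e+00, -1.20969194e-01]), 'joint_velocities': array([ 0.00061457,  0.00145871, -0.00061916,  0.00105031, -0.0002291 ,
        0.00081633]), 'joint_efforts': array([-1.15782350e-03, -4.04576862e+01, -2.37231356e+01,  6.99648215e-02,
        3.48391919e-02, -1.37765937e-04]), 'position': array([136.94762375, 557.87958371, 204.62822594]), 'ee_rot': array([-3.13981294e+00, -1.70306626e-04,  2.90077524e+00]), 'force': array([ 0.34949953,  0.26437105, -0.30124326]), 'ft_torque': array([-0.01240376,  0.04980369, -0.00456608]), 'finger_gap': 94.02535264579215}
scene [[-0.49, 0.74, -0.46, 1158.61], [0.87, 0.42, -0.25, 433.93], [0.01, -0.52, -0.86, 1295.09], [0.0, 0.0, 0.0, 1.0]] 51.00386464067418 [-0.11781726  0.          0.          0.          0.        ]
side [[-0.93, -0.22, 0.29, 141.03], [-0.36, 0.6, -0.71, 1015.42], [-0.01, -0.77, -0.64, 950.66], [0.0, 0.0, 0.0, 1.0]] 54.20548061793024 [0.02946153 0.         0.         0.         0.        ]
wrist [[0.24, 0.94, 0.25, 64.65], [0.97, -0.23, -0.06, 575.61], [-0.0, 0.26, -0.97, 383.64], [0.0, 0.0, 0.0, 1.0]] 68.80131483487955 [-0.01882201  0.          0.          0.          0.        ]
```

Run:
```python
import cv2,numpy as np
a=[cv2.imread(f'pics/{n}0.png') for n in('scene','side')]
cv2.imwrite('pics/both0.png',np.vstack(a)[:, :]) if 0 else None
cv2.imwrite('pics/scene0b.png',cv2.resize(a[0],(800,600),interpolation=cv2.INTER_CUBIC))
cv2.imwrite('pics/side0b.png',cv2.resize(a[1],(800,600),interpolation=cv2.INTER_CUBIC))
```

```text
(no output)
```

View pics/scene0b.png

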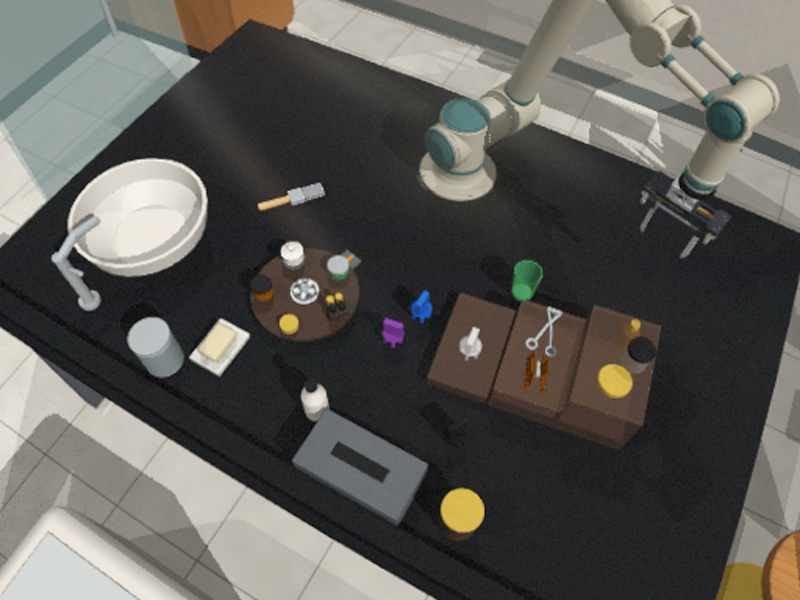

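View pics/side0b.png

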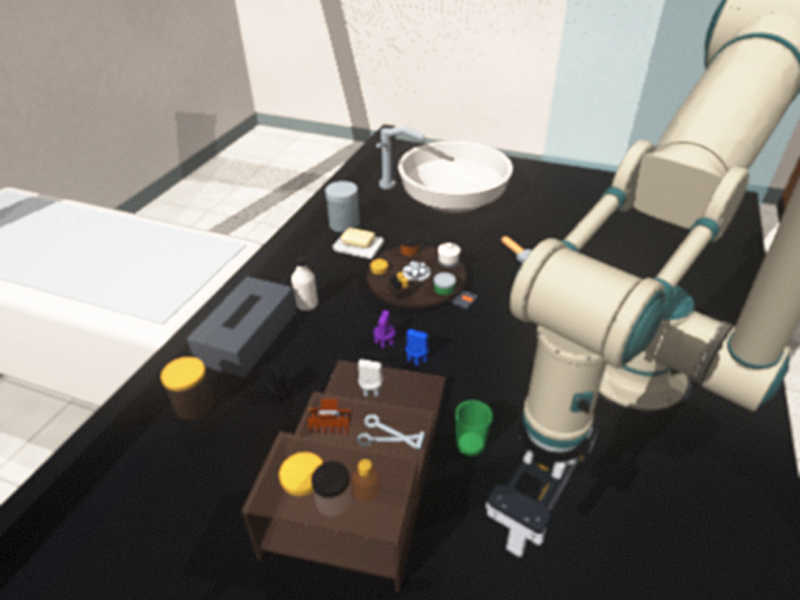

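The white knob is at scene (470,344) and side (370,377), on the lowest tier. The look-alikes are blue at scene (422,305), purple at (393,332) and black at about (455,420), all standing on the vanity. Only the white one fits the description. The stand's driver is at scene (304,291), the white pot at (292,254) and the orange mark at (350,262).

Run:
```python
from h import *; import pickle
d=pickle.load(open('c0.pkl','rb'))
s=1.5625
for n,kp,cp,pp in(('scene',(470,344),(304,291),(292,254)),('side',(370,377),(416,271),(449,253))):
    c=d[n]; hsv=cv2.cvtColor(c['color'],cv2.COLOR_BGR2HSV)
    w=((hsv[...,1]<60)&(hsv[...,2]>130))
    for nm,p in(('knob',kp),('driver',cp),('pot',pp)):
        y,x=np.mgrid[0:384,0:512]
        m=w&(np.hypot(x-p[0]/s,y-p[1]/s)<(22 if nm!='driver' else 12))
        px=np.argwhere(m)[:,::-1]; P=cloud(c,px); P=P[c['z_map'][px[:,1],px[:,0]]>0]
        print(n,nm,len(P),np.median(P,0).round(1),np.percentile(P[:,2],[5,50,95]).round(1))
        if nm!='driver':
            T=P[P[:,2]>np.percentile(P[:,2],95)-12]; 
            r=cv2.minAreaRect(T[:,:2].astype(np.float32)); print('  top',T[:,:2].mean(0).round(1),T[:,2].max().round(1),r)
    o=((hsv[...,0]>3)&(hsv[...,0]<18)&(hsv[...,1]>130)&(hsv[...,2]>120))
    q={'scene':(350,262),'side':(466,300)}[n]
    m=o&(np.hypot(x-q[0]/s,y-q[1]/s)<10); px=np.argwhere(m)[:,::-1]
    if len(px): P=cloud(c,px);print('orange',len(px),P.mean(0).round(1), px.mean(0))
# same point by two rays for driver
def tri(a,b):
    o1,d1=ray(d['scene'],a);o2,d2=ray(d['side'],b);d1=d1[0];d2=d2[0]
    t=np.linalg.lstsq(np.c_[d1,-d2],o2-o1,rcond=None)[0];p,q=o1+t[0]*d1,o2+t[1]*d2
    return ((p+q)/2).round(1),np.linalg.norm(p-q).round(1)
print(tri(np.array([304,291])/s,np.array([416,270])/s))
c=d['wrist'];cv2.imwrite('pics/x.png',c['color'])
a=d['scene']['color'][185:250,265:345];b=d['side']['color'][215:265,205:270]
cv2.imwrite('pics/knobcrop.png',np.hstack([cv2.resize(a,(400,400)),cv2.resize(b,(400,400))]))
```

```text
scene knob 192 [511.4 279.3  62.1] [ 27.9  62.1 106.1]
  top [511.1 278.5] 108.8 ((508.7234191894531, 277.7878112792969), (45.805137634277344, 13.92980670928955), 5.067346572875977)
scene driver 200 [ 563.  -128.2   39. ] [31.1 39.  58. ]
scene pot 232 [ 506.6 -196.5   70.9] [34.3 70.9 81.7]
  top [ 497.3 -205.2] 90.5 ((496.234130859375, -206.78053283691406), (52.48573303222656, 50.69890594482422), 23.876724243164062)
orange 7 [ 406.9 -100.6   11.4] [223.71428571 164.42857143]
side knob 276 [508.8 280.4  75.1] [ 31.2  75.1 107.2]
  top [508.2 276.4] 109.6 ((508.9715576171875, 275.0516357421875), (44.01496124267578, 15.9938325881958), 4.0014214515686035)
side driver 152 [ 555.5 -128.2   40.9] [32.4 40.9 58.4]
side pot 324 [ 489.7 -183.9   63.3] [31.9 63.3 79.2]
  top [ 492.9 -201. ] 90.4 ((479.9039611816406, -157.78799438476562), (49.26397705078125, 155.7572479248047), 16.460742950439453)
orange 15 [ 411.3 -102.8   13.2] [298.53333333 190.6       ]
(array([ 559.3, -133. ,   39.3]), np.float64(4.6))
```

View pics/knobcrop.png

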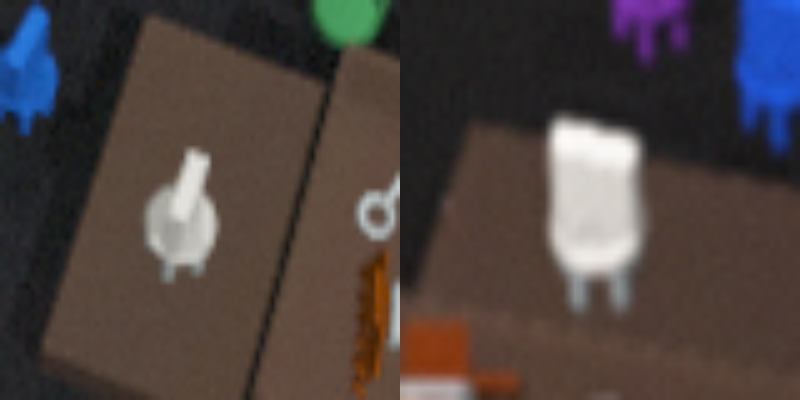

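Confirmed: the white knob is on the lowest tier at about (509,277), bar yaw about 4–5°. The stand axis is near (559,-131). I'll look at the stand from above first, then fetch the knob.

Emit:
step_arm(plan=[{"offset": [-3.8, -3.8, -0.3]}, {"offset": [-3.8, -3.8, -0.3]}, {"offset": [-3.8, -3.8, -0.3]}, {"offset": [-3.8, -3.8, -0.3]}, {"offset": [-3.8, -3.8, -0.3]}, {"offset": [-3.8, -3.8, -0.3]}, {"offset": [-3.8, -3.8, -0.3]}, {"offset": [-3.8, -3.8, -0.3]}, {"offset": [-3.8, -3.8, -0.3]}, {"offset": [-3.8, -3.8, -0.3]}, {"offset": [-3.8, -3.8, -0.3]}, {"offset": [-3.8, -3.8, -0.3]}])

```text
invalid input at $.plan[0]: expected keys rot, offset, fingers
```

Emit:
step_arm(plan=[{"rot": [0, 0, 0], "fingers": 0, "offset": [-3.8, -3.8, -0.3]}, {"rot": [0, 0, 0], "fingers": 0, "offset": [-3.8, -3.8, -0.3]}, {"rot": [0, 0, 0], "fingers": 0, "offset": [-3.8, -3.8, -0.3]}, {"rot": [0, 0, 0], "fingers": 0, "offset": [-3.8, -3.8, -0.3]}, {"rot": [0, 0, 0], "fingers": 0, "offset": [-3.8, -3.8, -0.3]}, {"rot": [0, 0, 0], "fingers": 0, "offset": [-3.8, -3.8, -0.3]}, {"rot": [0, 0, 0], "fingers": 0, "offset": [-3.8, -3.8, -0.3]}, {"rot": [0, 0, 0], "fingers": 0, "offset": [-3.8, -3.8, -0.3]}, {"rot": [0, 0, 0], "fingers": 0, "offset": [-3.8, -3.8, -0.3]}, {"rot": [0, 0, 0], "fingers": 0, "offset": [-3.8, -3.8, -0.3]}, {"rot": [0, 0, 0], "fingers": 0, "offset": [-3.8, -3.8, -0.3]}, {"rot": [0, 0, 0], "fingers": 0, "offset": [-3.8, -3.8, -0.3]}])

```text
t: 1.65
position: [480.0, -6.8, 240.4]
ee_rot: [-3.141, 0.002, 2.908]
force: [0.6, 0.9, -0.9]
finger_gap: 93.6
```

Emit:
step_arm(plan=[{"rot": [0, 0, 0], "fingers": 0, "offset": [-3.6, -3.5, 0]}, {"rot": [0, 0, 0], "fingers": 0, "offset": [-3.6, -3.5, 0]}, {"rot": [0, 0, 0], "fingers": 0, "offset": [-3.2, -3.2, 0]}, {"rot": [0, 0, 0], "fingers": 0, "offset": [0, 0, 0]}, {"rot": [0, 0, 0], "fingers": 0, "offset": [0, 0, 0]}])

```text
t: 2.28
position: [560.1, -137.7, 238.4]
ee_rot: [3.141, -0.001, 2.903]
force: [0.4, 0.5, 0.5]
finger_gap: 93.9
```

Run:
```python
from h import *; import pickle
c=cap('wrist'); pickle.dump(c,open('c1.pkl','wb')); print(get_obs()['position'],proj(c,[[559,-131,62],[409,-101,12],[495,-204,88]]).round(1))
cv2.imwrite('pics/w1.png',cv2.resize(c['color'],(800,600),interpolation=cv2.INTER_CUBIC))
```

```text
[ 560.10108756 -137.69877061  238.45016257] [[264.2 166.9]
 [259.3  46.6]
 [190.7 133.4]]
```

View pics/w1.png

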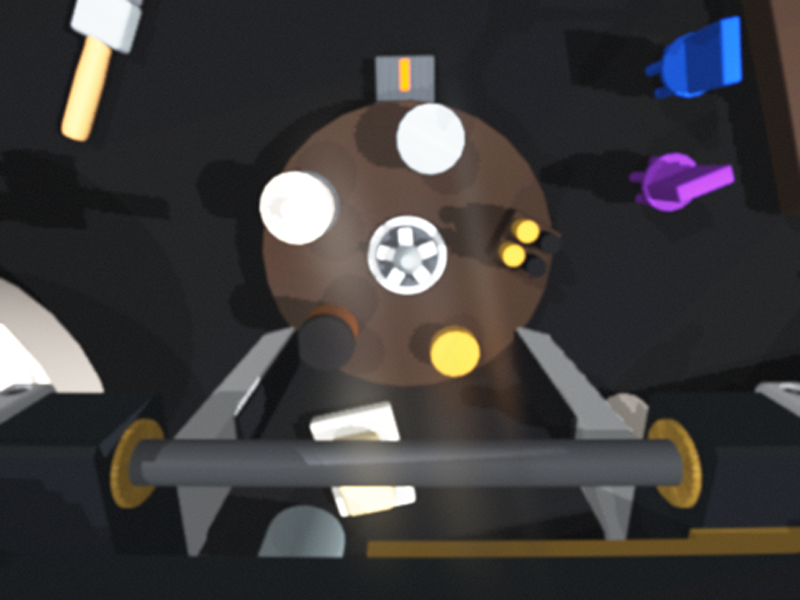

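The wrist view shows the driver at (407,255), with five light ribs inside a ring. It also shows the pot lid at (297,206) and the orange mark at (405,75).

Run:
```python
from h import *; import pickle
c=pickle.load(open('c1.pkl','rb')); g=cv2.cvtColor(c['color'],cv2.COLOR_BGR2GRAY); hsv=cv2.cvtColor(c['color'],cv2.COLOR_BGR2HSV)
y,x=np.mgrid[0:384,0:512]
def fit(m,z,nm):
    cs=cv2.findContours(m.astype(np.uint8),cv2.RETR_EXTERNAL,cv2.CHAIN_APPROX_NONE)[0]; k=max(cs,key=cv2.contourArea)
    P=onz(c,cv2.convexHull(k).reshape(-1,2),z)[:,:2]
    A=np.c_[2*P,np.ones(len(P))]; s=np.linalg.lstsq(A,(P**2).sum(1),rcond=None)[0]; print(nm,s[:2].round(1),'r',np.sqrt(s[2]+s[:2]@s[:2]).round(1)); return s[:2]
mr=(g>140)&(np.hypot(x-260.5,y-163)<40)
px=np.argwhere(mr)[:,::-1];Q=cloud(c,px); print('depth z pct',np.percentile(Q[:,2],[2,10,25,50,75,90,98]).round(1))
D=fit(mr,40,'ring z40'); fit(mr,48,'ring z48')
top=Q[Q[:,2]>np.percentile(Q[:,2],99)-4]; print('post top',top.mean(0))
# tray rim via dark-brown mask
b=(hsv[...,0]<20)&(hsv[...,1]>60)&(g>30)&(g<110)&(np.hypot(x-260.5,y-156)<110)
b=cv2.morphologyEx(b.astype(np.uint8),cv2.MORPH_OPEN,np.ones((5,5)))
fit(b,32,'tray')
mp=(hsv[...,1]<40)&(g>180)&(np.hypot(x-190,y-132)<32); L=fit(mp,80,'pot z80');fit(mp,75,'pot z75')
q=np.argwhere(mp)[:,::-1]; print('pot depth',np.percentile(cloud(c,q)[:,2],[5,50,95]).round(1))
mo=(hsv[...,0]>3)&(hsv[...,0]<22)&(hsv[...,1]>150)&(np.hypot(x-259,y-47)<18); q=np.argwhere(mo)[:,::-1]; W=cloud(c,q); print('orange',W.mean(0).round(1), onz(c,[q.mean(0)],12))
p=c['color'][125:201,222:298]; cv2.imwrite('pics/drv.png',cv2.resize(p,(600,600),interpolation=cv2.INTER_CUBIC))
for zz in(44,48):
  for ctr in (D,):
    for r in(16,19,21):
      a=np.radians(np.arange(0,360,3)); P=np.c_[ctr[0]+r*np.cos(a),ctr[1]+r*np.sin(a),np.full(120,zz)]; u=proj(c,P).astype(np.float32)
      v=cv2.remap(g,u[:,:1],u[:,1:],cv2.INTER_LINEAR).ravel().astype(float)
      F=(v*np.exp(-5j*a)).sum(); print(zz,r,'rib angle mod72',(-np.degrees(np.angle(F))*-1/5*1).round(1)%72,'amp',(abs(F)/60).round(1))
```

```text
depth z pct [31.2 33.8 35.7 39.6 47.9 56.3 62. ]
ring z40 [ 557.4 -135.9] r 35.1
ring z48 [ 555.9 -135.6] r 34.3
post top [ 551.00900572 -133.9640832    97.43973685]
tray [ 583.3 -108.4] r 120.3
pot z80 [ 494.4 -207.2] r 27.7
pot z75 [ 494.5 -208.5] r 28.1
pot depth [47.3 74.7 86.1]
orange [ 410.1 -102.3   12.3] [[ 409.98564619 -102.32336286   12.        ]]
44 16 rib angle mod72 44.8 amp 77.1
44 19 rib angle mod72 45.1 amp 86.0
44 21 rib angle mod72 45.0 amp 83.0
48 16 rib angle mod72 44.9 amp 81.3
48 19 rib angle mod72 45.1 amp 88.0
48 21 rib angle mod72 45.1 amp 84.7
```

View pics/drv.png

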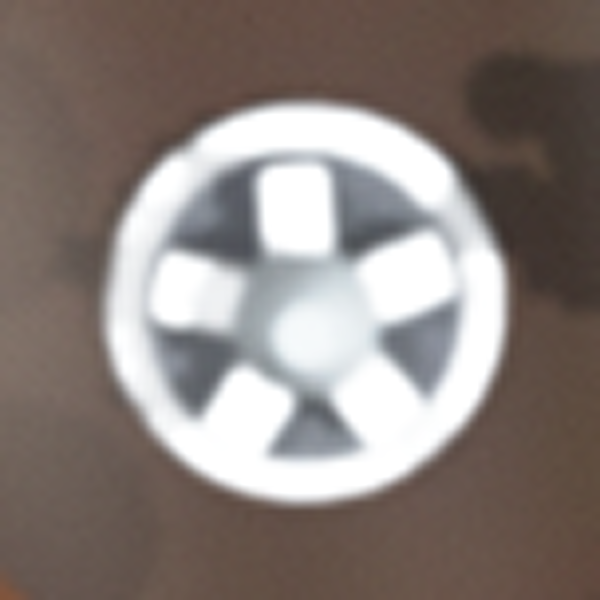

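Run:
```python
from h import *; import pickle
c=pickle.load(open('c1.pkl','rb')); g=cv2.cvtColor(c['color'],cv2.COLOR_BGR2GRAY).astype(np.float32)
from scipy.optimize import minimize
# rib tops: centre+angle maximising 5-fold contrast on the z=48 plane
def v(cx,cy,r,a,z=48):
    u=proj(c,np.c_[cx+r*np.cos(a),cy+r*np.sin(a),np.full(len(a),z)]).astype(np.float32)
    return cv2.remap(cv2.GaussianBlur(g,(3,3),0),u[:,:1],u[:,1:],cv2.INTER_LINEAR).ravel()
a=np.radians(np.arange(0,360,2))
f=lambda p:-sum((v(p[0],p[1],r,a)*np.cos(5*(a-p[2]))).sum() for r in np.arange(14,25,1.))/1e4
s=minimize(f,[558,-134,np.radians(27)],method='Nelder-Mead',options=dict(initial_simplex=[[558,-134,.47],[562,-134,.47],[558,-130,.47],[558,-134,.55]]))
print(s.x[:2].round(2),np.degrees(s.x[2]).round(2),s.fun)
y,x=np.mgrid[0:384,0:512]
px=np.argwhere(np.hypot(x-261,y-165)<9)[:,::-1];Q=cloud(c,px);T=Q[(Q[:,2]>57)&(Q[:,2]<70)];print('tip',len(T),T.mean(0).round(1),T[:,2].max())
print(onz(c,[[261.5,167.4]],62))
```

```text
[ 557.81 -136.05] 26.89 -7.59893110807542
tip 143 [ 558.  -135.5   60.1] 63.220557415147766
[[ 558.80975949 -134.55796606   62.        ]]
```

Emit:
step_arm(plan=[{"rot": [0, 0, 0], "fingers": 0, "offset": [1.9, 4.9, 0.3]}, {"rot": [0, 0, 0], "fingers": 0, "offset": [1.9, 4.9, 0.3]}, {"rot": [0, 0, 0], "fingers": 0, "offset": [1.9, 4.9, 0.3]}, {"rot": [0, 0, 0], "fingers": 0, "offset": [1.9, 4.9, 0.3]}, {"rot": [0, 0, 0], "fingers": 0, "offset": [1.9, 4.9, 0.3]}, {"rot": [0, 0, 0], "fingers": 0, "offset": [1.9, 4.9, 0.3]}, {"rot": [0, 0, 0], "fingers": 0, "offset": [1.9, 4.9, 0.3]}, {"rot": [0, 0, 0], "fingers": 0, "offset": [1.5, 4.5, 0.3]}, {"rot": [0, 0, -9], "fingers": 0, "offset": [0, 0, 0]}, {"rot": [0, 0, -9], "fingers": 0, "offset": [0, 0, 0]}, {"rot": [0, 0, 0], "fingers": 0, "offset": [0, 0, 0]}, {"rot": [0, 0, 0], "fingers": 0, "offset": [0, 0, 0]}])

```text
t: 3.82
position: [490.1, 297.8, 217.8]
ee_rot: [3.138, 0.003, -3.042]
force: [-0.0, -0.5, -0.4]
finger_gap: 93.8
```

Run:
```python
from h import *; import pickle
o=get_obs();print(o['position'],o['ee_rot'])
c=cap('wrist'); pickle.dump(c,open('c2.pkl','wb'))
g=cv2.cvtColor(c['color'],cv2.COLOR_BGR2GRAY); hsv=cv2.cvtColor(c['color'],cv2.COLOR_BGR2HSV)
u=proj(c,[[509,277,106]])[0]; print(u)
y,x=np.mgrid[0:384,0:512]
m=(hsv[...,1]<50)&(g>120)&(np.hypot(x-u[0],y-u[1])<75)
px=np.argwhere(m)[:,::-1];Q=cloud(c,px);k=(Q[:,2]>98)&(Q[:,2]<114)&(np.hypot(*(Q[:,:2]-[509,277]).T)<40);T=Q[k]
print(len(T),T.mean(0).round(1),cv2.minAreaRect(T[:,:2].astype(np.float32)))
P=onz(c,px[k],106); print(cv2.minAreaRect(P[:,:2].astype(np.float32)))
cv2.imwrite('pics/w2.png',cv2.resize(c['color'],(800,600),interpolation=cv2.INTER_CUBIC))
```

```text
[490.13949183 297.81184645 217.84304195] [ 3.13809099e+00  2.72546301e-03 -3.04216849e+00]
[238.40093565 195.86415873]
519 [507.2 274.9 105.2] ((508.10174560546875, 274.6429138183594), (43.54275131225586, 14.024397850036621), 5.404620170593262)
((506.96563720703125, 274.7693176269531), (44.32463836669922, 14.08397388458252), 4.860834121704102)
```

View pics/w2.png

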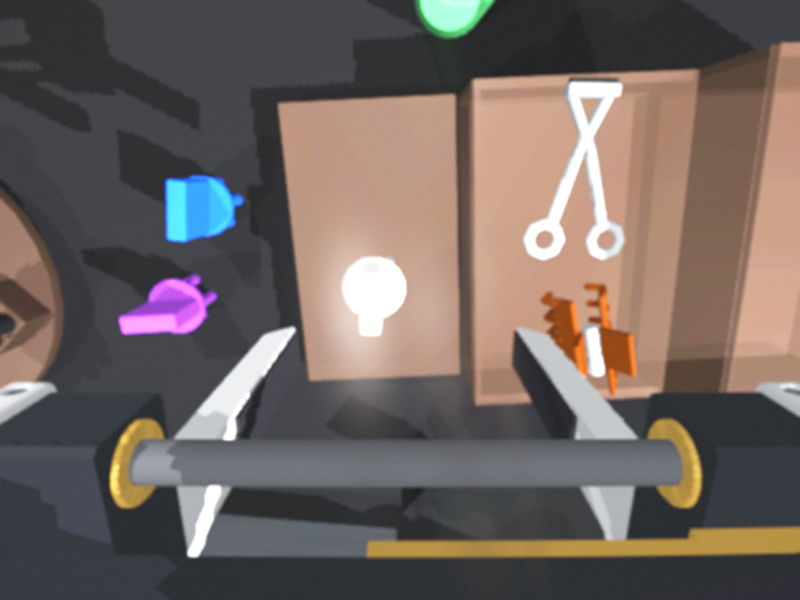

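The view shows the white knob at (373,290) on the lowest tier. The measured grip is (507.3,274.8), yaw 5.0°. I'll align over it, narrow the jaws and descend.

Emit:
step_arm(plan=[{"rot": [0, 0, 0.7], "fingers": 0.45, "offset": [-1.5, -2.5, 2.0]}, {"rot": [0, 0, 0], "fingers": 0.45, "offset": [0, 0, 2.0]}, {"rot": [0, 0, 0], "fingers": 0.45, "offset": [0, 0, 0]}, {"rot": [0, 0, 0], "fingers": 0.45, "offset": [0, 0, 0]}])

```text
t: 4.38
position: [508.6, 273.7, 178.7]
ee_rot: [3.137, 0.006, -3.06]
force: [0.2, 0.5, -0.5]
finger_gap: 57.4
```

Emit:
step_arm(plan=[{"rot": [0, 0, 0], "fingers": 0.45, "offset": [0.1, 0.1, 3.0]}, {"rot": [0, 0, 0], "fingers": 0.45, "offset": [0, 0, 3.0]}, {"rot": [0, 0, 0], "fingers": 0.45, "offset": [0, 0, 3.0]}, {"rot": [0, 0, 0], "fingers": 0.45, "offset": [0, 0, 1.6]}, {"rot": [0, 0, 0], "fingers": 0.45, "offset": [0, 0, 0]}])

```text
t: 5.0
position: [512.3, 277.7, 76.0]
ee_rot: [3.134, 0.017, -3.061]
force: [0.8, -0.7, -0.1]
finger_gap: 51.5
```

```bash
cat >> h.py <<'E'
def delta(p,yawdeg):
    T=tool(); Rt=R.from_euler('xyz',[np.pi,0,np.radians(yawdeg)])
    rv=(R.from_matrix(T[:3,:3]).inv()*Rt).as_rotvec(degrees=True)
    o=get_obs()
    print('t',round(o['t'],2),'pos',o['position'].round(1),'yaw',np.degrees(o['ee_rot'][2]).round(2),'F',o['force'].round(1),'M',o['ft_torque'].round(2),'gap',round(o['finger_gap'],1))
    print('rot',rv.round(2),'offset cm',(T[:3,:3].T@(np.array(p)-T[:3,3])/10).round(2))
E
python3 -c "
from h import *
delta([507.3,274.8,69],185.0)"
```

```text
t 5.0 pos [512.3 277.7  76. ] yaw -175.38 F [ 0.8 -0.7 -0.1] M [ 0.03  0.04 -0.07] gap 51.5
rot [ 0.46  0.96 -0.38] offset cm [ 0.54 -0.25  0.68]
```

Emit:
step_arm(plan=[{"rot": [0.5, 1.0, -0.4], "fingers": 0.45, "offset": [0.5, -0.25, 0.5]}, {"rot": [0, 0, 0], "fingers": 0.45, "offset": [0, 0, 0]}, {"rot": [0, 0, 0], "fingers": 0.45, "offset": [0, 0, 0]}])

```text
t: 5.38
position: [509.3, 275.6, 73.5]
ee_rot: [3.141, 0.003, -3.053]
force: [0.5, 0.1, -0.2]
finger_gap: 51.4
```

```bash
python3 -c "
from h import *
delta([507.3,274.8,69],185.0)"
```

```text
t 5.38 pos [509.3 275.6  73.5] yaw -174.95 F [ 0.5  0.1 -0.2] M [0.03 0.02 0.  ] gap 51.4
rot [0.01 0.18 0.05] offset cm [ 0.2  -0.06  0.45]
```

Emit:
step_arm(plan=[{"rot": [0, 0.2, 0], "fingers": 0.45, "offset": [0.3, -0.1, 0.6]}, {"rot": [0, 0, 0], "fingers": 0.6, "offset": [0, 0, 0]}, {"rot": [0, 0, 0], "fingers": 1, "offset": [0, 0, 0]}, {"rot": [0, 0, 0], "fingers": 1, "offset": [0, 0, 0]}, {"rot": [0, 0, 0], "fingers": 1, "offset": [0, 0, 0]}, {"rot": [0, 0, 0], "fingers": 1, "offset": [0, 0, 0]}, {"rot": [0, 0, 0], "fingers": 1, "offset": [0, 0, 0]}, {"rot": [0, 0, 0], "fingers": 1, "offset": [0, 0, 0]}], newtons=40)

```text
t: 6.38
position: [506.5, 274.4, 67.8]
ee_rot: [3.141, 0.001, -3.054]
force: [0.6, 0.7, 0.1]
finger_gap: 13.6
```

```bash
python3 -c "
from h import *
delta([507.3,274.8,69],185.0)"
```

```text
t 6.38 pos [506.5 274.4  67.8] yaw -174.96 F [0.6 0.7 0.1] M [ 0.02  0.   -0.03] gap 13.6
rot [0.03 0.03 0.04] offset cm [-0.08  0.04 -0.12]
```

Emit:
step_arm(plan=[{"rot": [0, 0, 0], "fingers": 1, "offset": [0, 0, -2]}, {"rot": [0, 0, 0], "fingers": 1, "offset": [0, 0, -4]}, {"rot": [0, 0, 0], "fingers": 1, "offset": [0, 0, -4]}, {"rot": [0, 0, 0], "fingers": 1, "offset": [0, 0, -2]}, {"rot": [0, 0, 0], "fingers": 1, "offset": [0, 0, 0]}])

```text
t: 7.0
position: [505.0, 273.7, 188.9]
ee_rot: [-3.14, -0.005, -3.054]
force: [-0.6, -0.1, -1.5]
finger_gap: 13.8
```

```bash
python3 -c "
from h import *
delta([557.2,-135.9,165],170.9)"
```

```text
t 7.0 pos [505.  273.7 188.9] yaw -174.96 F [-0.6 -0.1 -1.5] M [ 0.03  0.02 -0.01] gap 13.8
rot [-0.1  -0.26 14.14] offset cm [ -1.62 -41.25   2.43]
```

Emit:
step_arm(plan=[{"rot": [0, 0, 0], "fingers": 1, "offset": [-0.2, -5, 0]}, {"rot": [0, 0, 0], "fingers": 1, "offset": [-0.2, -5, 0]}, {"rot": [0, 0, 0], "fingers": 1, "offset": [-0.2, -5, 0]}, {"rot": [0, 0, 0], "fingers": 1, "offset": [-0.2, -5, 0]}, {"rot": [0, 0, 0], "fingers": 1, "offset": [-0.2, -5, 0]}, {"rot": [0, 0, 0], "fingers": 1, "offset": [-0.2, -5, 0]}, {"rot": [0, 0, 0], "fingers": 1, "offset": [-0.2, -5, 0]}, {"rot": [0, 0, 0], "fingers": 1, "offset": [-0.2, -4, 0]}, {"rot": [0, 0, 7], "fingers": 1, "offset": [0, 0, 0]}, {"rot": [0, 0, 7], "fingers": 1, "offset": [0, 0, 0]}, {"rot": [0, 0, 0], "fingers": 1, "offset": [0, 0, 0]}])

```text
t: 8.38
position: [548.7, -124.8, 170.4]
ee_rot: [-3.14, -0.03, 2.98]
force: [0.2, -0.2, -1.9]
finger_gap: 13.6
```

```bash
python3 -c "
from h import *
delta([557.2,-135.9,165],170.9)"
```

```text
t 8.38 pos [ 548.7 -124.8  170.4] yaw 170.73 F [ 0.2 -0.2 -1.9] M [-0.05 -0.02  0.02] gap 13.6
rot [-0.09 -1.74 -0.17] offset cm [-1.03 -0.96  0.51]
```

Emit:
step_arm(plan=[{"rot": [-0.1, -1.7, -0.2], "fingers": 1, "offset": [-1.0, -0.95, 0.5]}, {"rot": [0, 0, 0], "fingers": 1, "offset": [0, 0, 0]}, {"rot": [0, 0, 0], "fingers": 1, "offset": [0, 0, 0]}])

```text
t: 8.75
position: [555.4, -134.4, 162.6]
ee_rot: [3.14, -0.005, 2.989]
force: [1.5, 0.6, -2.0]
finger_gap: 13.5
```

```bash
python3 -c "
from h import *
delta([557.2,-135.9,112],170.9)
c=cap('wrist');cv2.imwrite('pics/w3.png',cv2.resize(c['color'],(800,600)))"
```

```text
t 8.75 pos [ 555.4 -134.4  162.6] yaw 171.25 F [ 1.5  0.6 -2. ] M [0.02 0.03 0.02] gap 13.5
rot [ 0.1  -0.3   0.35] offset cm [-0.22 -0.13  5.06]
```

View pics/w3.png

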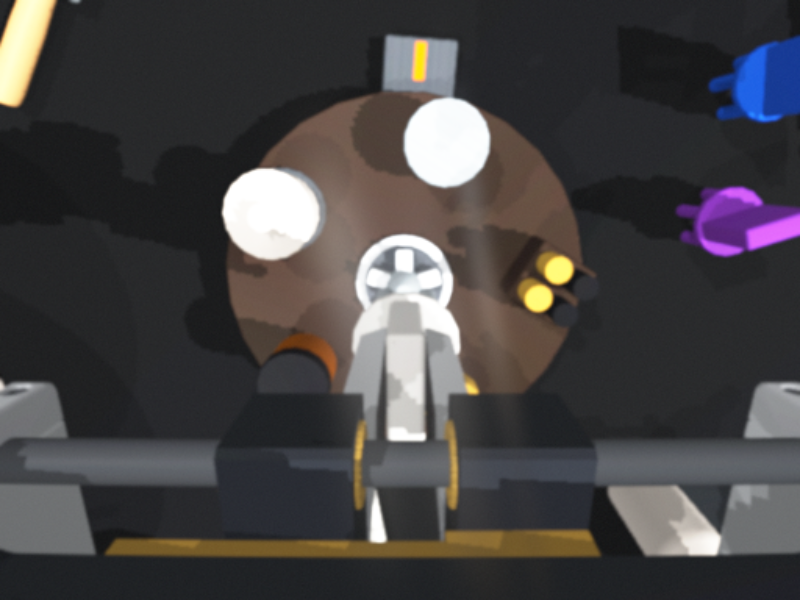

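The knob is held upright at (407,350), just above the driver at (404,280). Next I'll descend to just above the post tip.

Emit:
step_arm(plan=[{"rot": [0.1, -0.3, 0.3], "fingers": 1, "offset": [-0.2, -0.1, 1.5]}, {"rot": [0, 0, 0], "fingers": 1, "offset": [0, 0, 1.5]}, {"rot": [0, 0, 0], "fingers": 1, "offset": [0, 0, 1.5]}, {"rot": [0, 0, 0], "fingers": 1, "offset": [0, 0, 0]}, {"rot": [0, 0, 0], "fingers": 1, "offset": [0, 0, 0]}])

```text
t: 9.43
position: [557.5, -134.5, 116.1]
ee_rot: [3.141, 0.0, 2.986]
force: [0.2, 0.1, -0.7]
finger_gap: 14.0
```

```bash
python3 -c "
from h import *
delta([557.2,-135.9,98],170.9)"
```

```text
t 9.43 pos [ 557.5 -134.5  116.1] yaw 171.1 F [ 0.2  0.1 -0.7] M [ 0.04  0.05 -0.01] gap 14.0
rot [0.01 0.02 0.2 ] offset cm [ 0.01 -0.15  1.81]
```

Emit:
step_arm(plan=[{"rot": [0, 0, 0.2], "fingers": 1, "offset": [0, -0.2, 0.7]}, {"rot": [0, 0, 0], "fingers": 1, "offset": [0, 0, 0.5]}, {"rot": [0, 0, 0], "fingers": 1, "offset": [0, 0, 0.5]}, {"rot": [0, 0, 0], "fingers": 1, "offset": [0, 0, 0]}])

```text
t: 9.93
position: [557.8, -136.9, 98.8]
ee_rot: [-3.141, 0.002, 2.982]
force: [0.9, 0.7, -1.2]
finger_gap: 13.8
```

```bash
python3 -c "
from h import *
delta([557.2,-135.9,92],170.9)"
```

```text
t 9.93 pos [ 557.8 -136.9   98.8] yaw 170.88 F [ 0.9  0.7 -1.2] M [ 0.06 -0.    0.04] gap 13.8
rot [-0.01  0.11 -0.02] offset cm [0.07 0.09 0.68]
```

Emit:
step_arm(plan=[{"rot": [0, 0.1, 0], "fingers": 1, "offset": [0.07, 0.09, 0.25]}, {"rot": [0, 0, 0], "fingers": 1, "offset": [0, 0, 0.25]}, {"rot": [0, 0, 0], "fingers": 1, "offset": [0, 0, 0]}])

```text
t: 10.3
position: [557.4, -135.9, 93.7]
ee_rot: [-3.141, 0.001, 2.982]
force: [0.8, 0.2, -1.8]
finger_gap: 13.5
```

```bash
python3 -c "
from h import *
delta([557.2,-135.9,88],170.9)"
```

```text
t 10.3 pos [ 557.4 -135.9   93.7] yaw 170.88 F [ 0.8  0.2 -1.8] M [ 0.01 -0.01  0.04] gap 13.5
rot [-0.02  0.03 -0.02] offset cm [ 0.02 -0.    0.57]
```

Emit:
step_arm(plan=[{"rot": [0, 0, 0], "fingers": 1, "offset": [0, 0, 0.2]}, {"rot": [0, 0, 0], "fingers": 1, "offset": [0, 0, 0.2]}, {"rot": [0, 0, 0], "fingers": 1, "offset": [0, 0, 0]}])

```text
t: 10.68
position: [557.4, -135.9, 89.6]
ee_rot: [-3.141, 0.001, 2.983]
force: [0.7, 0.1, -1.9]
finger_gap: 13.9
```

Emit:
step_arm(plan=[{"rot": [0, 0, 0], "fingers": 1, "offset": [0, 0, 0.15]}, {"rot": [0, 0, 0], "fingers": 1, "offset": [0, 0, 0.15]}, {"rot": [0, 0, 0], "fingers": 1, "offset": [0, 0, 0]}])

```text
t: 11.05
position: [557.5, -135.9, 86.4]
ee_rot: [-3.141, 0.001, 2.983]
force: [-0.5, -0.1, -1.2]
finger_gap: 13.8
```

```bash
python3 -c "
from h import *
delta([557.2,-135.9,85],170.9)"
```

```text
t 11.05 pos [ 557.5 -135.9   86.4] yaw 170.89 F [-0.5 -0.1 -1.2] M [-0.01 -0.02  0.03] gap 13.8
rot [-0.02  0.05 -0.01] offset cm [ 0.03 -0.01  0.14]
```

Emit:
step_arm(plan=[{"rot": [0, 0, 1], "fingers": 1, "offset": [0, 0, 0.1]}, {"rot": [0, 0, -1], "fingers": 1, "offset": [0, 0, 0.1]}])

```text
t: 11.3
position: [557.4, -135.9, 84.4]
ee_rot: [-3.141, 0.001, 2.982]
force: [0.0, -0.1, -1.1]
finger_gap: 14.2
```

Emit:
step_arm(plan=[{"rot": [0, 0, -1], "fingers": 1, "offset": [0, 0, 0.1]}, {"rot": [0, 0, 1], "fingers": 1, "offset": [0, 0, 0.1]}])

```text
t: 11.55
position: [557.3, -135.8, 82.2]
ee_rot: [-3.141, 0.001, 2.983]
force: [0.3, 1.7, -0.4]
finger_gap: 14.3
```

```bash
python3 -c "
from h import *
delta([557.2,-135.9,78],170.9)"
```

```text
t 11.55 pos [ 557.3 -135.8   82.2] yaw 170.9 F [ 0.3  1.7 -0.4] M [0.05 0.03 0.01] gap 14.3
rot [-0.01  0.03  0.  ] offset cm [ 0.01 -0.01  0.42]
```

The pegs are 4 mm below the tooth tops with no resistance, so they are meshing. I'll keep easing down.

Emit:
step_arm(plan=[{"rot": [0, 0, 1], "fingers": 1, "offset": [0, 0, 0.1]}, {"rot": [0, 0, -1], "fingers": 1, "offset": [0, 0, 0.1]}])

```text
t: 11.8
position: [557.4, -135.9, 80.1]
ee_rot: [-3.141, 0.001, 2.982]
force: [-0.9, 0.4, -0.2]
finger_gap: 13.9
```

Emit:
step_arm(plan=[{"rot": [0, 0, -1], "fingers": 1, "offset": [0, 0, 0.1]}, {"rot": [0, 0, 1], "fingers": 1, "offset": [0, 0, 0.07]}])

```text
t: 12.05
position: [557.3, -135.8, 78.2]
ee_rot: [-3.141, 0.0, 2.983]
force: [0.8, 0.8, -1.6]
finger_gap: 13.3
```

```bash
python3 -c "
from h import *
delta([557.2,-135.9,77.8],170.9)"
```

```text
t 12.05 pos [ 557.3 -135.8   78.2] yaw 170.9 F [ 0.8  0.8 -1.6] M [0.06 0.   0.01] gap 13.3
rot [-0.02  0.02  0.  ] offset cm [ 0.01 -0.01  0.04]
```

Emit:
step_arm(plan=[{"rot": [0, 0, 0], "fingers": 1, "offset": [0, 0, 0.05]}])

```text
t: 12.18
position: [557.4, -135.9, 77.8]
ee_rot: [-3.141, 0.001, 2.983]
force: [-1.5, 0.4, 2.1]
finger_gap: 13.8
```

Emit:
step_arm(plan=[{"rot": [0, 0, 0], "fingers": 1, "offset": [0, 0, 0.05]}])

```text
t: 12.3
position: [557.4, -135.9, 77.8]
ee_rot: [-3.141, 0.001, 2.983]
force: [-1.2, 0.7, 4.9]
finger_gap: 13.3
```

Emit:
step_arm(plan=[{"rot": [0, 0, 0], "fingers": 1, "offset": [0, 0, 0.05]}])

```text
t: 12.42
position: [557.4, -135.8, 77.7]
ee_rot: [-3.141, 0.001, 2.983]
force: [-1.9, 0.2, 3.6]
finger_gap: 14.0
```

Home: TCP z is 77.8, matching the prediction, and the load is about 4 N. Now I'll turn clockwise by about 65° (61° plus play) in stages.

Emit:
step_arm(plan=[{"rot": [0, 0, 2], "fingers": 1, "offset": [0, 0, 0]}, {"rot": [0, 0, 3], "fingers": 1, "offset": [0, 0, 0]}, {"rot": [0, 0, 3], "fingers": 1, "offset": [0, 0, 0]}, {"rot": [0, 0, 3], "fingers": 1, "offset": [0, 0, 0]}])

```text
t: 12.92
position: [556.5, -135.3, 77.8]
ee_rot: [-3.141, -0.001, 2.782]
force: [0.1, -0.4, 0.8]
finger_gap: 13.8
```

```bash
python3 -c "
from h import *
delta([557.4,-135.8,77.8],105)"
```

```text
t 12.93 pos [ 556.5 -135.3   77.8] yaw 159.38 F [ 0.1 -0.4  0.8] M [0.1  0.08 0.17] gap 13.8
rot [-2.000e-02 -2.000e-02  5.438e+01] offset cm [-0.1  -0.02 -0.  ]
```

Emit:
step_arm(plan=[{"rot": [0, 0, 4], "fingers": 1, "offset": [-0.05, 0, 0]}, {"rot": [0, 0, 4], "fingers": 1, "offset": [-0.05, 0, 0]}, {"rot": [0, 0, 4], "fingers": 1, "offset": [-0.03, 0, 0]}, {"rot": [0, 0, 4], "fingers": 1, "offset": [-0.03, 0, 0]}])

```text
t: 13.42
position: [556.8, -134.9, 77.8]
ee_rot: [-3.141, -0.003, 2.49]
force: [-1.3, 2.0, 1.8]
finger_gap: 13.8
```

```bash
python3 -c "
from h import *
delta([557.4,-135.8,77.8],105)"
```

```text
t 13.43 pos [ 556.8 -134.9   77.8] yaw 142.69 F [-1.3  2.   1.8] M [0.13 0.19 0.19] gap 13.8
rot [-0.1  -0.15 37.69] offset cm [-0.1  -0.03 -0.  ]
```

Emit:
step_arm(plan=[{"rot": [0, -0.1, 4], "fingers": 1, "offset": [-0.06, -0.02, 0]}, {"rot": [0, 0, 4], "fingers": 1, "offset": [-0.06, -0.02, 0]}, {"rot": [0, 0, 4], "fingers": 1, "offset": [-0.04, -0.02, 0]}, {"rot": [0, 0, 4], "fingers": 1, "offset": [-0.04, -0.02, 0]}])

```text
t: 13.92
position: [557.0, -134.8, 77.8]
ee_rot: [-3.141, -0.004, 2.198]
force: [-0.3, 0.9, 2.0]
finger_gap: 14.0
```

```bash
python3 -c "
from h import *
delta([557.4,-135.8,77.8],105)"
```

```text
t 13.93 pos [ 557.  -134.8   77.8] yaw 125.96 F [-0.3  0.9  2. ] M [0.14 0.17 0.13] gap 14.0
rot [-0.05 -0.25 20.96] offset cm [-0.11 -0.03 -0.  ]
```

Emit:
step_arm(plan=[{"rot": [0, -0.2, 4], "fingers": 1, "offset": [-0.07, -0.02, 0]}, {"rot": [0, 0, 4], "fingers": 1, "offset": [-0.06, -0.02, 0]}, {"rot": [0, 0, 3], "fingers": 1, "offset": [-0.04, -0.02, 0]}, {"rot": [0, 0, 0], "fingers": 1, "offset": [0, 0, 0]}])

```text
t: 14.42
position: [557.2, -134.6, 77.8]
ee_rot: [3.141, -0.004, 1.997]
force: [-1.0, -0.5, 1.3]
finger_gap: 13.7
```

```bash
cat > m.py <<'E'
from h import *
import sys
delta([557.4,-135.8,77.8],105)
C=np.array([557.8,-135.8])
for n in('wrist','scene','side'):
    c=cap(n); cv2.imwrite(f'pics/{n}_{sys.argv[1]}.png',cv2.resize(c['color'],(800,600)))
    g=cv2.cvtColor(c['color'],cv2.COLOR_BGR2GRAY); hsv=cv2.cvtColor(c['color'],cv2.COLOR_BGR2HSV)
    y,x=np.mgrid[0:384,0:512]
    o,d=ray(c,np.c_[x.ravel(),y.ravel()]); P=o+d*c['z_map'].ravel()[:,None]
    w=((hsv[...,1]<45)&(g>120)).ravel(); r=np.hypot(*(P[:,:2]-C).T); a=np.degrees(np.arctan2(P[:,1]+135.8,P[:,0]-557.8))%360
    k=w&(r>66)&(r<128)&(P[:,2]>60)&(P[:,2]<95)&(a>140)&(a<250)
    m=k.reshape(384,512).astype(np.uint8); N,l,s,ce=cv2.connectedComponentsWithStats(m)
    for i in range(1,N):
        if s[i,4]>40:
            T=P[(l==i).ravel()]; L=T[T[:,2]>72]; 
            b=cv2.minEnclosingCircle(L[:,:2].astype(np.float32)) if len(L)>5 else None
            v=np.array(b[0])-C if b else [0,0]; print(n,'blob px',ce[i].round(0),s[i,4],'lid',b,'ang',np.degrees(np.arctan2(v[1],v[0])).round(1)%360,'zmax',T[:,2].max().round(1))
    mo=((hsv[...,0]>3)&(hsv[...,0]<22)&(hsv[...,1]>140)).ravel()&(r>130)&(r<175)&(P[:,2]<25)&(a>150)&(a<185)
    if mo.sum():
        v=P[mo].mean(0); print(n,'orange',v.round(1),mo.sum(),'ang',np.degrees(np.arctan2(v[1]+135.8,v[0]-557.8)).round(1))
E
python3 m.py a
```

```text
t 14.43 pos [ 557.2 -134.6   77.8] yaw 114.42 F [-1.  -0.5  1.3] M [-0.11  0.26  0.01] gap 13.7
rot [ 0.01 -0.2   9.42] offset cm [-0.12 -0.03 -0.  ]
wrist blob px [131. 156.] 5255 lid ((460.7715759277344, -131.19561767578125), 27.16008186340332) ang 177.3 zmax 89.3
wrist orange [ 410.2 -102.3   12.5] 292 ang 167.2
scene blob px [209. 163.] 153 lid ((462.1535949707031, -127.50520324707031), 26.643617630004883) ang 175.0 zmax 88.2
scene orange [ 411.8 -100.2   13.2] 10 ang 166.3
side blob px [289. 173.] 115 lid ((461.3997497558594, -128.9478759765625), 27.536306381225586) ang 175.9 zmax 89.5
side orange [ 410.3 -101.6   13.8] 14 ang 167.0
```

View pics/wrist_a.png

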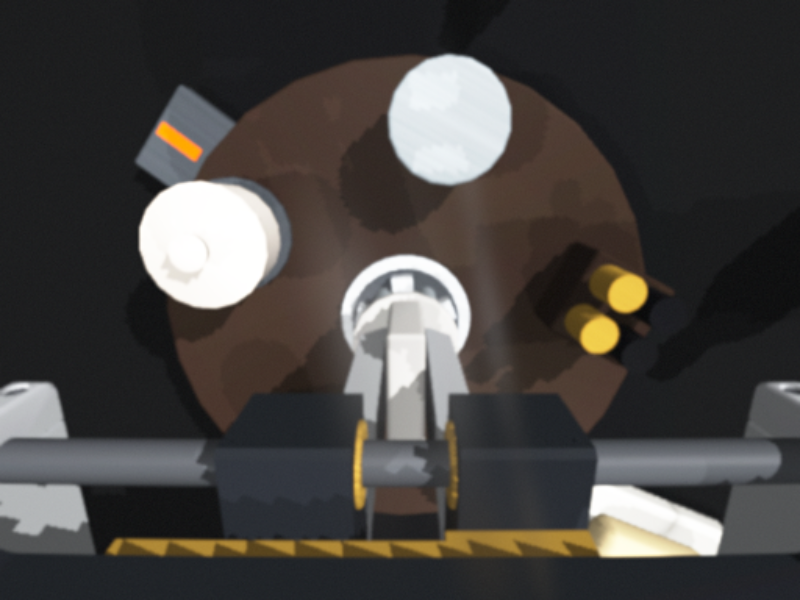

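Wrist view: pot lid at (210,243), orange mark at (179,141), so about 9° remain. Turning 8° more, then measuring more carefully.

Emit:
step_arm(plan=[{"rot": [0, -0.1, 3], "fingers": 1, "offset": [-0.07, -0.02, 0]}, {"rot": [0, 0, 3], "fingers": 1, "offset": [-0.06, -0.02, 0]}, {"rot": [0, 0, 2], "fingers": 1, "offset": [-0.03, 0, 0]}, {"rot": [0, 0, 0], "fingers": 1, "offset": [0, 0, 0]}])

```text
t: 15.08
position: [557.3, -134.6, 77.8]
ee_rot: [3.141, -0.005, 1.854]
force: [-0.8, 1.8, 2.0]
finger_gap: 13.7
```

```bash
python3 m.py b
python3 - <<'E'
from h import *
# lid disc outline: saturated white, convex hull circle-fit on lid-top plane, per camera
for n,s in(('wrist',(100,160)),('scene',None),('side',None)):
    c=cap(n); hsv=cv2.cvtColor(c['color'],cv2.COLOR_BGR2HSV); u=proj(c,[[462,-118,80]])[0]
    y,x=np.mgrid[0:384,0:512]; o,d=ray(c,np.c_[x.ravel(),y.ravel()]); P=(o+d*c['z_map'].ravel()[:,None])
    ok=(hsv[...,1].ravel()<60)&(hsv[...,2].ravel()>110)&(np.hypot(P[:,0]-462,P[:,1]+115)<42)
    h=P[ok,2]; H=np.histogram(h,np.arange(30,96,3)); print(n,dict(zip(H[1][:-1].tolist(),H[0].tolist())))
    for lo,hi in((66,82),(70,95),(83,95)):
        T=P[ok&(P[:,2]>lo)&(P[:,2]<hi)]; 
        if len(T)>8: b=cv2.minEnclosingCircle(T[:,:2].astype(np.float32)); print('  ',lo,hi,len(T),T.mean(0).round(1),np.round(b[0],1),round(b[1],1))
E
```

```text
t 15.07 pos [ 557.3 -134.6   77.8] yaw 106.25 F [-0.8  1.8  2. ] M [0.16 0.19 0.03] gap 13.7
rot [ 0.05 -0.28  1.25] offset cm [-0.12 -0.03 -0.  ]
wrist blob px [131. 156.] 5237 lid ((462.3269958496094, -117.48397827148438), 27.144641876220703) ang 169.1 zmax 89.2
wrist orange [ 408.7 -101.5   12.5] 214 ang 167.1
scene blob px [212. 165.] 154 lid ((463.72589111328125, -113.78907012939453), 26.773515701293945) ang 166.8 zmax 91.6
scene orange [ 410.9 -100.9   12.2] 11 ang 166.6
side blob px [288. 175.] 118 lid ((462.2872009277344, -114.09364318847656), 27.566253662109375) ang 167.2 zmax 91.0
side orange [ 410.6 -102.9   12.7] 14 ang 167.4
wrist {30: 20, 33: 19, 36: 158, 39: 0, 42: 13, 45: 58, 48: 82, 51: 75, 54: 83, 57: 77, 60: 69, 63: 23, 66: 20, 69: 415, 72: 2158, 75: 1695, 78: 385, 81: 17, 84: 363, 87: 101, 90: 0}
   66 82 4676 [ 464.3 -115.3   74.7] [ 462.2 -118. ] 27.9
   70 95 5106 [ 464.  -115.5   75.9] [ 462.4 -118. ] 27.7
   83 95 472 [ 462.6 -117.3   86.2] [ 462.2 -117.7] 7.7
scene {30: 0, 33: 1, 36: 2, 39: 1, 42: 5, 45: 4, 48: 5, 51: 10, 54: 3, 57: 6, 60: 6, 63: 3, 66: 18, 69: 26, 72: 42, 75: 35, 78: 15, 81: 4, 84: 5, 87: 2, 90: 0}
   66 82 137 [ 465.6 -111.9   73.6] [ 463.7 -115.6] 29.5
   70 95 120 [ 465.1 -112.1   75.8] [ 463.4 -113.2] 27.4
   83 95 9 [ 462.  -115.3   85.7] [ 461.7 -115.7] 6.3
side {30: 0, 33: 2, 36: 5, 39: 4, 42: 5, 45: 6, 48: 7, 51: 12, 54: 8, 57: 5, 60: 6, 63: 10, 66: 4, 69: 15, 72: 26, 75: 28, 78: 21, 81: 2, 84: 4, 87: 5, 90: 0}
   66 82 95 [ 461.8 -108.7   75.1] [ 463.4 -115.7] 28.5
   70 95 97 [ 461.5 -110.7   76.8] [ 463.4 -115.7] 28.5
   83 95 10 [ 464.1 -116.9   86.5] [ 464.7 -115.1] 8.5
```

```bash
cat > ax.py <<'E'
from h import *; import pickle
from scipy.optimize import least_squares
d0=pickle.load(open('c0.pkl','rb')); d1=pickle.load(open('c1.pkl','rb'))
def axis(c,nm):
    y,x=np.mgrid[0:384,0:512]; P=cloud(c,np.c_[x.ravel(),y.ravel()]).reshape(384,512,3)
    r=np.hypot(P[...,0]-558,P[...,1]+135.8); v=c['z_map']>0
    tr=(v&(P[...,2]>22)&(P[...,2]<40)&(r<150)).astype(np.uint8)
    tb=(v&(abs(P[...,2])<10)&(r<190)).astype(np.uint8)
    e=tr.astype(bool)&(cv2.dilate(tb,np.ones((3,3)))>0)     # tray pixels touching bare table
    Q=onz(c,np.argwhere(e)[:,::-1],32)[:,:2]; q=np.hypot(*(Q-[558,-135.8]).T); Q=Q[(q>122)&(q<138)]
    s=least_squares(lambda p:np.hypot(*(Q-p[:2]).T)-p[2],[558,-135.8,130],loss='soft_l1')
    a=np.degrees(np.arctan2(Q[:,1]-s.x[1],Q[:,0]-s.x[0]))%360
    print(nm,'axis',s.x.round(1),len(Q),'spread',len(np.unique(a//10)),'of 36; rms',np.std(s.fun).round(2)); return s.x[:2]
E
python3 - <<'E'
from ax import *
axis(d0['scene'],'scene0');axis(d0['side'],'side0');axis(d1,'wrist1')
for n in('wrist','scene','side'): axis(cap(n),n)
E
```

```text
scene0 axis [ 561.1 -131.4  128.8] 182 spread 32 of 36; rms 1.54
side0 axis [ 558.  -130.6  129.3] 135 spread 31 of 36; rms 2.4
wrist1 axis [ 558.2 -135.6  128.2] 554 spread 32 of 36; rms 0.59
wrist axis [ 558.  -135.4  127.9] 669 spread 24 of 36; rms 0.46
scene axis [ 561.3 -131.3  128.6] 177 spread 31 of 36; rms 1.45
side axis [ 557.9 -130.1  129. ] 114 spread 28 of 36; rms 2.42
```

View pics/wrist_b.png

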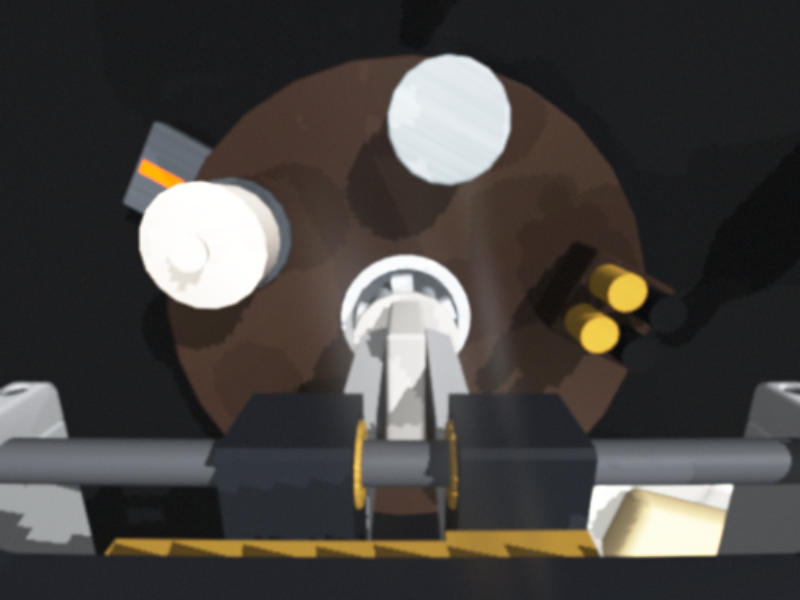

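Wrist view: pot (210,243) almost covers the orange mark (160,172). Using each camera's own tray-rim axis, 2.2°, 1.7° and 1.6° remain, so I'll turn another 1.9°.

Emit:
step_arm(plan=[{"rot": [0, 0, 1], "fingers": 1, "offset": [-0.03, 0, 0]}, {"rot": [0, 0, 0.9], "fingers": 1, "offset": [-0.03, 0, 0]}, {"rot": [0, 0, 0], "fingers": 1, "offset": [0, 0, 0]}])

```text
t: 15.9
position: [557.4, -134.6, 77.8]
ee_rot: [3.141, -0.006, 1.819]
force: [-1.0, 0.8, 1.9]
finger_gap: 13.9
```

```bash
python3 m.py c
```

```text
t 15.9 pos [ 557.4 -134.6   77.8] yaw 104.24 F [-1.   0.8  1.9] M [0.21 0.29 0.14] gap 13.9
rot [ 0.04 -0.33 -0.76] offset cm [-0.11 -0.03  0.  ]
wrist blob px [130. 157.] 5246 lid ((463.0006408691406, -114.64065551757812), 27.28293228149414) ang 167.4 zmax 89.1
wrist orange [ 406.4 -101.1   12.6] 183 ang 167.1
scene blob px [213. 165.] 153 lid ((466.20379638671875, -110.20452880859375), 27.5391845703125) ang 164.4 zmax 89.5
scene orange [ 409.9 -101.6   10.5] 11 ang 167.0
side blob px [287. 175.] 125 lid ((463.9116516113281, -112.26382446289062), 28.23094940185547) ang 165.9 zmax 89.8
side orange [ 410.7 -103.3   12.4] 14 ang 167.5
```

Pot and mark now agree within about 0.3°. I'll back off inside the play to unload, open partly, and rise straight up.

Emit:
step_arm(plan=[{"rot": [0, 0, -1.5], "fingers": 1, "offset": [0, 0, 0]}, {"rot": [0, 0, -1], "fingers": 1, "offset": [0, 0, 0]}, {"rot": [0, 0, 0], "fingers": 0.55, "offset": [0, 0, 0]}, {"rot": [0, 0, 0], "fingers": 0.55, "offset": [0, 0, 0]}, {"rot": [0, 0, 0], "fingers": 0.55, "offset": [0, 0, 0]}, {"rot": [0, 0, 0], "fingers": 0.55, "offset": [0, 0, 0]}, {"rot": [0, 0, 0], "fingers": 0.55, "offset": [0, 0, 0]}])

```text
t: 16.92
position: [558.5, -136.6, 77.4]
ee_rot: [3.14, -0.002, 1.866]
force: [-0.4, -0.5, -0.9]
finger_gap: 42.2
```

```bash
python3 m.py d
```

```text
t 16.93 pos [ 558.5 -136.6   77.4] yaw 106.91 F [-0.4 -0.5 -0.9] M [-0.11  0.03  0.01] gap 42.2
rot [ 0.12 -0.13  1.91] offset cm [ 0.11 -0.08 -0.04]
wrist blob px [131. 148.] 5399 lid ((462.954833984375, -114.54492950439453), 27.096567153930664) ang 167.4 zmax 88.5
wrist orange [ 406.3 -100.9   12.6] 115 ang 167.0
scene blob px [213. 165.] 153 lid ((464.81573486328125, -110.53350830078125), 27.076169967651367) ang 164.8 zmax 89.7
scene orange [ 411.  -101.2   12.2] 10 ang 166.7
side blob px [287. 175.] 123 lid ((464.7196350097656, -114.2437744140625), 27.924041748046875) ang 167.0 zmax 90.6
side orange [ 411.7 -104.2   12. ] 15 ang 167.8
```

Emit:
step_arm(plan=[{"rot": [0, 0, 0], "fingers": 0.55, "offset": [0, 0, -1.5]}, {"rot": [0, 0, 0], "fingers": 0.55, "offset": [0, 0, -3]}, {"rot": [0, 0, 0], "fingers": 0.55, "offset": [0, 0, -4]}, {"rot": [0, 0, 0], "fingers": 0.55, "offset": [0, 0, -4]}, {"rot": [0, 0, 0], "fingers": 0.55, "offset": [0, 0, -4]}, {"rot": [0, 0, 0], "fingers": 0.55, "offset": [-1, 0, -2]}, {"rot": [0, 0, 0], "fingers": 0.55, "offset": [0, 0, 0]}, {"rot": [0, 0, 0], "fingers": 0.55, "offset": [0, 0, 0]}])

```text
t: 18.08
position: [561.0, -146.3, 274.7]
ee_rot: [3.135, 0.001, 1.866]
force: [-0.0, 0.1, -0.5]
finger_gap: 41.8
```

```bash
python3 m.py e
python3 - <<'E'
from ax import *
for n in('wrist','scene','side'):
    c=cap(n); A=axis(c,n)
    y,x=np.mgrid[0:384,0:512]; px=np.c_[x.ravel(),y.ravel()]; P=cloud(c,px); hsv=cv2.cvtColor(c['color'],cv2.COLOR_BGR2HSV).reshape(-1,3)
    w=(hsv[:,1]<60)&(hsv[:,2]>110)
    L=P[w&(P[:,2]>66)&(P[:,2]<95)&(np.hypot(P[:,0]-463,P[:,1]+114)<40)]; p=np.array(cv2.minEnclosingCircle(L[:,:2].astype(np.float32))[0])
    f=(hsv[:,0]>3)&(hsv[:,0]<22)&(hsv[:,1]>140)&(np.hypot(P[:,0]-410,P[:,1]+102)<25)&(P[:,2]<25); o=P[f].mean(0)[:2]
    g=lambda q:np.degrees(np.arctan2(*(q-A)[::-1]))
    B=P[w&(P[:,2]>84)&(P[:,2]<125)&(np.hypot(*(P[:,:2]-A).T)<32)]
    print(n,'pot',p.round(1),'orange',o.round(1),f.sum(),'diff deg',(g(p)-g(o)).round(2),'bar top z',np.percentile(B[:,2],[50,95]).round(1),'ctr',B.mean(0).round(1))
E
```

```text
t 18.07 pos [ 561.  -146.3  274.7] yaw 106.93 F [-0.   0.1 -0.5] M [-0.05  0.07  0.08] gap 41.8
rot [0.39 0.05 1.93] offset cm [ 1.13 -0.17 19.69]
wrist blob px [194. 121.] 1350 lid ((462.9324645996094, -114.80207061767578), 27.159196853637695) ang 167.5 zmax 88.5
wrist orange [ 409.8 -101.7   12.4] 21 ang 167.0
scene blob px [213. 165.] 150 lid ((464.8408508300781, -110.6070327758789), 26.868974685668945) ang 164.8 zmax 90.5
scene orange [ 410.9 -100.9   12.3] 11 ang 166.6
side blob px [287. 175.] 125 lid ((465.55712890625, -111.46355438232422), 28.845760345458984) ang 165.2 zmax 88.6
side orange [ 410.4 -102.    13.5] 14 ang 167.1
wrist axis [ 558.5 -135.8  128.1] 513 spread 33 of 36; rms 0.62
wrist pot [ 463.  -114.8] orange [ 411.8 -101.8] 21 diff deg 0.65 bar top z [115.5 116.8] ctr [ 558.2 -134.8  114.6]
scene axis [ 561.  -131.4  128.7] 189 spread 33 of 36; rms 1.51
scene pot [ 463.4 -111.4] orange [ 411.2 -100.7] 10 diff deg -0.01 bar top z [108.3 117.4] ctr [ 561.3 -131.4  105.2]
side axis [ 558.1 -130.4  129.2] 121 spread 29 of 36; rms 2.34
side pot [ 463.4 -114.4] orange [ 411.5 -103.3] 15 diff deg 0.91 bar top z [109.  117.8] ctr [ 557.1 -127.7  106. ]
```

View pics/wrist_e.png

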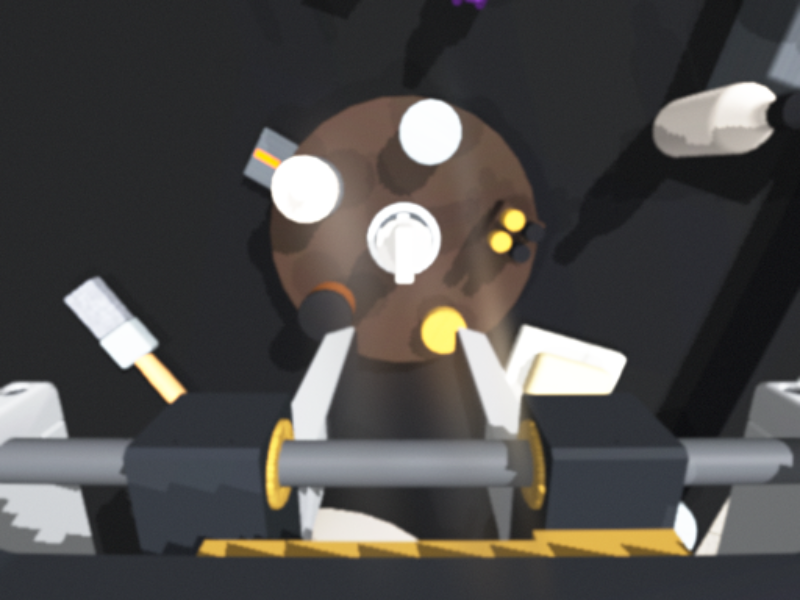

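The knob (404,245) is home: bar top at z ≈ 116, expected 116. The pot (305,188) points at the mark (266,158) within about 0.5°, and the other tray jars and the bystanders in view look undisturbed. Handing in.

```bash
python3 -c "
from h import *
print(order.hand_in())"
```

```text
the job is handed in; nothing more can be done
None
```

I set the white knob on the driver and turned the tray with it until the white pot pointed at the orange mark. I then let go, rose clear and handed the job in at about 18 s; no verdict was reported.

- **Meshing:** I lined the pegs up with the tooth gaps from a wrist picture, so the knob dropped in with only a slight ±1° rocking. The highest downward force I read was about 5 N.
- **Knob home:** the TCP stopped at 77.8 mm, as predicted. After release the bar top read about 116–117 mm, where 116 is expected.
- **Turn:** I turned the knob about 67° clockwise, including the play. I backed off about 2.5° inside the play before opening the fingers, and the wrist view showed the tray did not move.
- **Pot against the mark:** each camera's own estimate of the remaining error differs slightly: wrist +0.65°, scene 0.0° and side +0.9°, so about 0.5° on average. Measured against one fixed axis, the scene and side cameras read about 2° the other way. I put that down to a calibration offset of several mm between the cameras.
- **Other things:** the last wrist picture showed the tray's other jars, brush, soap and lotion undisturbed. I did not re-inspect the things on the tiers, the tumbler or the look-alike knobs after the move.

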